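Clamp a mould insert in the cam-lever vise

ROBOT

A 6-joint arm with a two-finger parallel gripper is mounted at the origin on the work surface. World frame = base frame: x ahead of the robot, y to its left, z up, the work surface at z = 0. Lengths are in mm, angles in degrees, forces in N, time in s.
With the tool pointing down it reaches from about 300 to 850 mm from the base axis. Payload 4.2 kg.
Tool frame: the origin (TCP) lies midway between the tips of the shut fingers; the grasp point (between the pads) lies 19 mm behind it (env.grip_depth is the distance from the TCP to the grasp point, in mm); z points along the fingers, y is the line along which they close (so a half turn about z gives the same grasp; the last joint's range is limited). The gripper opens to 91 mm and grips with 3 to 60 N. Pads are 32 mm wide; open, the fingers measure 118 mm over their backs; the gripper's body (76 mm by 178 mm) begins 60 mm behind the grasp point.
Start: joints at [-77.235, 18.312, 89.639, -0, 72.044, -1.146], TCP at [138.245, -558.15, 213.976] pointing down, gripper open.
Joint ranges: [-177.97, 177.97], [-48.28, 115.42], [12.27, 149.76], [-77.06, 257.06], [2.81, 150.46], [-146.56, 146.56]. Speed limits (degrees/s): [147.25, 147.25, 180, 180, 180, 180].

INTERFACE

Orientations are given as [roll, pitch, yaw] about the fixed x, y, z axes, in that order (R = Rz(yaw) Ry(pitch) Rx(roll)).
In Python, from workcell import env, eyes gives the robot as it stands.
- The arm moves only by the tool send_rows, never from a script. Its argument "motion" is a list of rows, each a list of 7 numbers: the shift along the world's x, y, z normalised to -1 to 1, where 1 is 0.5 m, then the turn, a rotation vector about the world's x, y, z normalised to -1 to 1, where 1 is 60 degrees, then the opening, from -1 (shut) to 1 (fully open). A call has 1 to 20 rows; each row is the pose to reach, as a shift and turn from the pose commanded when the call began; what a row does not reach only later rows make up. A row lasts 1/8 s, in which the tool goes at most 62.5 mm and 10.7 degrees, less where a joint would pass 70% of its speed; a pose out of reach is approached as far as the arm can. A call with a number of a shift or a turn outside -1 to 1 is refused whole. A call with a gripper value outside its range is refused whole. The fingers move at their own pace and stop on an object; "squeeze" is the grip in N (left out, the last holds). Time passes only in rows, so rows that repeat a pose let the fingers close. It gives the time, the measured TCP pose, the force, the opening and the grip force at its end, in the units of the state.
- env.state(): the state, without advancing time (a new reading comes with each control period).
- eyes.grab_frame(name): name is "scene" or "top" or "wrist"; returns a dict with "pixels" (400x640x3 uint8, red, green, blue), "depth" (400x640 float32, mm along the optical axis (not along the pixel's ray), 0 where there is no reading), "fx", "fy", "cx", "cy" (pixels), "R" (3x3) and "t" (3): a world point X has camera coordinates R X + t; the wrist camera has in their place "T_tool_cam" (4x4, takes a point from camera to tool coordinates, whose origin is the TCP and whose axes are the flange's). Camera axes: x right, y down, z forward; pixel columns grow to the right and rows downward; lengths in mm; the calibration is good to about 2 mm. A picture is of the moment at which its call begins: read the wrist's pose just before it.
- env.job_done(): hands the job in; it is judged then, once.
The state is a dict: "time_s": time; "qpos": joint angles; "qvel": joint speeds; "effort": joint torques, N m; "ee_pos": TCP position; "ee_rot": TCP orientation; "force": force on the tool from outside, world axes, zero at the start; "torque": the same for the moment, N m; "gripper_width": finger opening in mm; "gripper_force": force on a finger pad.
Only numpy, scipy, OpenCV 4.12 (cv2) and the standard library are available. Lean on these libraries where they do the work, as an engineer would, in place of code of your own. Each camera call takes 0.05 s, during which the arm holds its last target. There are 200 camera calls.

TASK

Set the steel mould insert down in the cam vise, lengthwise between the jaws, and slide it along the bed until you feel it press lightly against the nose of the work stop. Then leave it there and push the cam lever round through its quarter turn until you feel it come fully home on its end stop, so that the insert is clamped flat on the bed, still touching the work stop and the fixed jaw. Work gently, by feel: never push on the insert, the vise or its lever with more than about 2.5 kg of force, and do not shift the other things on the bench.

Things in the scene. Friction and masses are not known exactly. Their poses are not given: they have to be found in the camera images.
- insert_mid (a point): Mould insert to clamp, loose, upright: bright tool steel, 0.7 kg (+-20 %). Base 60 x 40 x 30 mm (its x, y, z); centred on it a core 40 x 24 x 20 mm, the part to grip (24 mm, across its y); 50 mm high in all. Point: its centre, 25 mm above its underside; the core spans 5 to 25 mm above it. Axes: x along its 60 mm length, y its width, z up. Its ends are alike: either way round will do.
- vise_bed (a point): Centre of the bed's upper face (30 mm above the bench) of the small blue cam-action vise. Axes: x along the jaws (100 mm long), y across them towards the fixed jaw, z up. Fixed jaw's face at y = +22.5 mm; the moving jaw's pad at y = -22.5 mm with the lever open. Both jaws stand 22 mm above the bed.
- lever_pivot (a point): Point on the vertical turning axis of the cam lever, at x = 0, y = -85 mm of the bed, at the height of the lever's rod (85 mm above the bench). Axes as the bed's. The hub on it has 32 mm diameter and rises to 98 mm.
- lever_ball (a point): Centre of the red ball (30 mm diameter) at the end of the cam lever, a level steel rod of 12 mm diameter; 115 mm from the pivot, 85 mm above the bench. Open (angle 0) the rod points along the bed's -y; home, along the bed's +x. Below the rod, away from the hub, it is free down to the vise body (30 mm above the bench) or the bench.
- cam_lever (a joint): Angle of the cam lever, rad: 0 open, grows counter-clockwise seen from above, 1.571 on its rigid end stop (the rod meets an upright steel pin on its +y side, 36 mm from the pivot, as high as 92 mm). It stays where it is left. Friction resists with about 0.5 N m all the way (5 N at 0.1 m), rising to about 0.75 N m at the end, while it clamps.
- vise: The vise, bolted down; origin under the bed's centre, axes as the bed's. Body x +-50, y -120 to +70 mm. Work stop at its +x end: a clamped rod along x at y = 0, 15 mm above the bed, with a flat 20 mm nose facing -x; the nose is set anywhere from x = 18 to 40 mm and is not measured: find it by feel (or see it). Its holder spans x = 45 to 61 mm, 31 mm high, its screw rises to 46 mm above the bed.
- vise_pad: The moving jaw's steel pad, 80 mm long, on a stiff spring (30 N per mm). The spiral cam moves the jaw evenly, 7 mm to +y over the lever's quarter turn: it pushes the insert over to the fixed jaw, meets resistance from about 1.1 rad on and clamps with about 50 N at the end. Its frame coincides with the vise's when the lever is open.
- electrode: Bystander: square dark steel holder 44 x 44 mm with a finned copper electrode on it, 46 mm high; origin under its centre.
- tape_roll: Bystander: dark blue roll of tape lying flat, 92 mm diameter, 48 mm high; origin under its centre.
- spray_can: Bystander: red and white spray can, 66 mm diameter, 228 mm high; origin under its centre.
- oiler: Bystander: squeeze oil can with yellow spout, 76 mm diameter, 200 mm high; origin under its centre.
- work_light: Bystander: red standing work light with a black folding lamp arm 130 mm long, about 185 mm high; origin under its centre.
- parts_box: Bystander: small clear box of pins, 85 x 65 x 35 mm; origin under its centre.
- stone_stick: Bystander: polishing stone on a wooden stick, 185 mm long, lying flat; origin near its middle.
Mind the look-alikes: they are no part of the job. What is shaped like the part that bears insert_mid but green or purple is not meant.

How it is judged (in metres and radians):
On the way, in this order (a step that is already met when the one before it is completed fails the run):
1. with the lever still open, the insert stands flat on the bed between the jaws and is pressed against the nose of the work stop with more than 2 N (contact force between insert and work_stop_c0 above 2 N and value of joint cam_lever below 0.4 rad and z of insert_mid in the frame of vise_bed below 0.028 m and angle between insert_mid's own z axis and vertical below 0.06 rad), for 0.15 s.
2. the lever is home on its end stop and the pad clamps the insert (value of joint cam_lever above 1.555 rad and contact force between vise_pad and insert above 20 N), for 0.2 s.
At the end, for the whole second after the job is handed in: Lever at 1.555 rad or more (stop at 1.571); pad presses the insert with over 20 N; insert within 1.5 mm of the stop's nose, of the fixed jaw's face and of the bed, upright and lengthwise along the jaws within 0.04 rad, at rest and released (all of step 2 and horizontal distance between insert_mid and work_stop_c0 below 0.0356 m and y of insert_mid in the frame of vise_bed between 0.001 and 0.0045 m and z of insert_mid in the frame of vise_bed between 0.023 and 0.0265 m and angle between insert_mid's own z axis and vertical below 0.04 rad and angle between the x axis of insert_mid and the x axis of vise_bed, either way round below 0.04 rad and linear speed of insert below 0.01 m/s); the robot touches nothing.
It fails at once if the insert is driven against the work stop with more than 25 N (contact force between insert and work_stop_c0 above 25 N).
It fails at once if the robot pushes on the vise or its lever with more than 25 N (contact force between any of the arm, the fingers and vise above 25 N).
It fails at once if a bystander is moved by more than 25 mm (distance of any of electrode, tape_roll, spray_can, oiler, work_light, parts_box, stone_stick from where it was at the start of the episode above 0.025 m).
It also fails if it takes over 67 s, if anything falls off the work surface, if the arm or the gripper's body presses on something with over 40 N, if the wrist force passes 120 N, or if a joint passes its speed limit or range.

## Working session

There is one attempt and no reset: what is moved stays moved. The work goes in short steps, Python scripts to look and compute and a tool call to move; the robot and the scene stay as the last step left them, time stands still between calls to the robot, and variables do not carry over. Pictures are saved under pics/ and viewed, at most 10 in all, crops included, and the job is handed in when it is done.

Besides the shell and the picture viewer there is one more tool, called after ">>>" as name(argument=value, ...) on one line, values as JSON. send_rows: Moves the arm, as the interface text tells. Its arguments: {"type":"object","properties":{"motion":{"type":"array"},"squeeze":{"type":"number"}},"required":["motion"]}

```bash
mkdir -p pics; cat > h.py <<'E'
import numpy as np, cv2
from workcell import env, eyes
def save(f,n,crop=None,s=1):
    p=f["pixels"][:,:,::-1]
    if crop: x0,y0,x1,y1=crop; p=p[y0:y1,x0:x1]
    cv2.imwrite(f"pics/{n}.png",cv2.resize(p,None,fx=s,fy=s,interpolation=cv2.INTER_CUBIC))
def ray(f,u,v):
    d=np.array([(u-f["cx"])/f["fx"],(v-f["cy"])/f["fy"],1.])
    R=np.array(f["R"]);t=np.array(f["t"]);return -R.T@t, R.T@d
def atz(f,u,v,z):
    c,d=ray(f,u,v); return c+d*(z-c[2])/d[2]
def dep(f,u,v):
    c,d=ray(f,u,v); return c+d*f["depth"][int(v),int(u)]
E
python3 - <<'E'
from h import *
import pickle
for n in("top","scene"):
    f=eyes.grab_frame(n); save(f,n,None,1.25); pickle.dump(f,open(n+".pkl","wb"))
    print(n,f["fx"],np.round(f["R"],3).tolist(),f["t"])
print(env.state())
E
```

```text
top 468.9744095331277 [[0.035, -0.999, 0.002], [-0.979, -0.034, -0.199], [0.199, 0.005, -0.98]] [ -19.53272173  585.506993   1434.0151162 ]
scene 456.90443196014957 [[0.803, 0.596, 0.013], [0.5, -0.661, -0.559], [-0.325, 0.456, -0.829]] [-471.55787446 -240.71493353 1539.65885831]
{'time_s': 0.1, 'qpos': array([-7.72343506e+01,  1.83490417e+01,  8.96978513e+01, -1.49205794e-03,
        7.20407613e+01, -1.14564124e+00]), 'qvel': array([-0.01247727, -0.11654053, -0.18543561,  0.12860505, -0.08518843,
       -0.09797815]), 'effort': array([ 1.26889149e-04, -4.13333094e+01, -2.32508934e+01,  7.29175843e-02,
        4.21757600e-02, -6.47381898e-05]), 'ee_pos': array([ 138.14388435, -557.72730938,  213.20426285]), 'ee_rot': array([-1.79912335e+02, -3.34179139e-04,  1.39117515e+01]), 'force': array([-0.69986648,  0.02094519, -0.29535198]), 'torque': array([0.00916388, 0.03154948, 0.00207762]), 'gripper_force': 0.0, 'gripper_width': 90.75578372782479}
```

View pics/top.png

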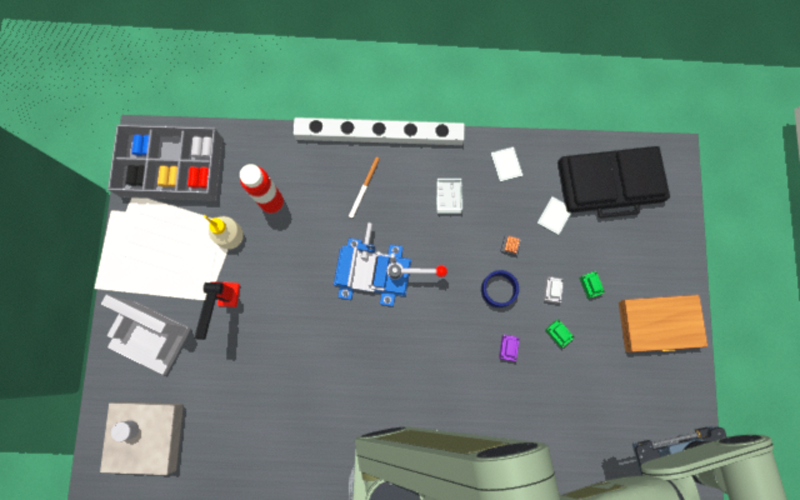

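View pics/scene.png

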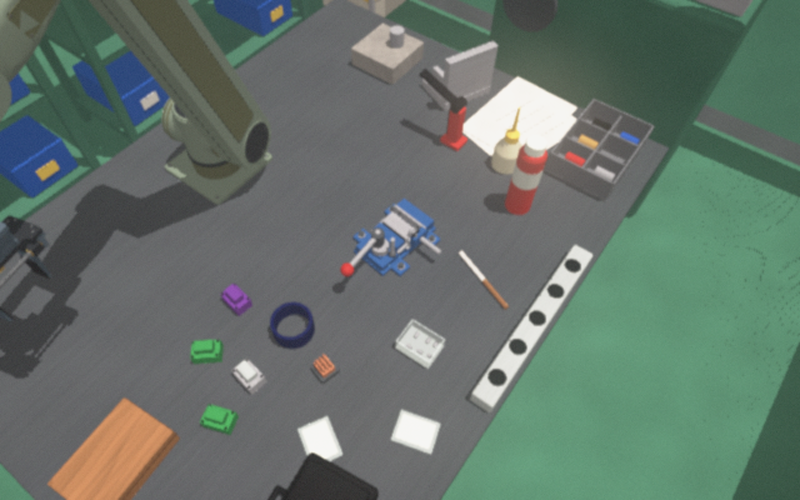

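The insert could be confused with four parts in the top view (800 px wide): white/steel (554,290), green (593,285), green (560,333) and purple (510,348). I choose the steel one at (554,290). The vise is at about (370,270), with its ball at (441,271). I'll check with a close crop.

```bash
python3 - <<'E'
from h import *
import pickle
f=pickle.load(open("top.pkl","rb"))
p=f["pixels"][:,:,::-1]
a=cv2.resize(p[170:250,260:365],None,fx=5,fy=5,interpolation=cv2.INTER_CUBIC)
b=cv2.resize(p[212:252,420:466],None,fx=6,fy=6,interpolation=cv2.INTER_CUBIC)
o=np.zeros((400,525+276,3),np.uint8);o[:,:525]=a;o[:240,525:]=b
cv2.imwrite("pics/c1.png",o[:,:800])
def q(u,v,z): print((u,v,z),atz(f,u,v,z).round(1), dep(f,u,v).round(1))
q(441/1.25,271/1.25,85); q(394/1.25,270/1.25,98); q(368/1.25,272/1.25,30); q(554/1.25,289/1.25,50)
# insert mask from depth: points higher than 10 around it
ys,xs=np.mgrid[215:250,425:462]
P=np.array([dep(f,u,v) for u,v in zip(xs.ravel(),ys.ravel())])
for lo,hi in((40,60),(20,60)):
    m=(P[:,2]>lo)&(P[:,2]<hi); print(lo,m.sum(),P[m].mean(0).round(1),cv2.minAreaRect(P[m][:,:2].astype(np.float32)))
E
```

```text
(352.8, 216.8, 85) [525.4 -94.8  85. ] [522.6 -93.7 102.4]
(315.2, 216.0, 98) [521.7  21.6  98. ] [521.6  21.6  99. ]
(294.4, 217.6, 30) [525.3  89.6  30. ] [525.6  89.8  28. ]
(443.2, 231.2, 50) [ 495.2 -383.5   50. ] [ 495.5 -384.2   47.5]
40 104 [ 496.7 -386.2   50.6] ((492.54620361328125, -386.00982666015625), (26.42194938659668, 49.66933059692383), 79.11869049072266)
20 250 [ 495.5 -384.3   39. ] ((497.59381103515625, -387.348388671875), (41.67945098876953, 60.73688507080078), 82.8620834350586)
```

View pics/c1.png

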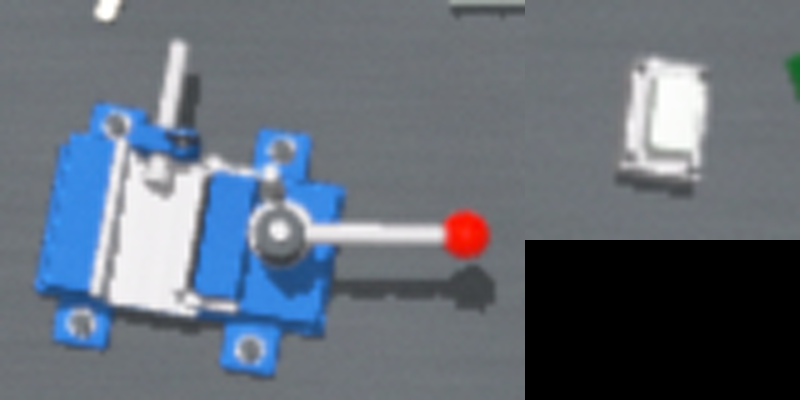

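The crop confirms the steel insert (at about (668,115) in it, plain steel, upright), with its long axis near yaw -8°. The vise is at about (160,230), yaw about -9°, and the stop rod is at (170,110) on the +x side.

```bash
python3 - <<'E'
from h import *
f=eyes.grab_frame("wrist"); print(np.round(f["T_tool_cam"],3),f["fx"],f["cx"],f["cy"])
E
```

```text
[[-1.00000e-03 -9.67000e-01 -2.54000e-01  7.07030e+01]
 [ 1.00000e+00 -1.00000e-03  1.00000e-03 -6.89000e-01]
 [-1.00000e-03 -2.54000e-01  9.67000e-01 -1.70184e+02]
 [ 0.00000e+00  0.00000e+00  0.00000e+00  1.00000e+00]] 336.1740548706883 314.90781003643997 198.95526531529788
```

>>> send_rows(motion=[[0.1,0.05,0.1,0,0,0,1],[0.2,0.1,0.15,0,0,-0.1,1],[0.3,0.2,0.15,0,0,-0.2,1],[0.4,0.3,0.15,0,0,-0.3,1],[0.5,0.35,0.15,0,0,-0.37,1],[0.6,0.35,0.15,0,0,-0.37,1],[0.66,0.35,0.15,0,0,-0.37,1],[0.66,0.35,0.15,0,0,-0.37,1],[0.66,0.35,0.15,0,0,-0.37,1]])

```text
time_s: 1.27
ee_pos: [467.6, -383.1, 288.5]
ee_rot: [-180.0, 0.1, -8.3]
force: [-0.7, -0.9, 0.5]
gripper_width: 91.2
gripper_force: 0.0
```

```bash
cat >> h.py <<'E'
from scipy.spatial.transform import Rotation as Ro
def wrist():
    s=env.state(); f=eyes.grab_frame("wrist")
    Rt=Ro.from_euler("xyz",s["ee_rot"],degrees=True).as_matrix()
    T=np.array(f["T_tool_cam"]); Rc=Rt@T[:3,:3]; c=Rt@T[:3,3]+s["ee_pos"]
    f["R"]=Rc.T; f["t"]=-Rc.T@c; return f
def cloud(f):
    v,u=np.mgrid[0:400,0:640]; Z=f["depth"].astype(float)
    C=np.stack([(u-f["cx"])/f["fx"]*Z,(v-f["cy"])/f["fy"]*Z,Z],-1)
    return (C-f["t"])@f["R"]
E
python3 - <<'E'
from h import *
f=wrist(); save(f,"w1",(180,60,480,360),2); 
P=cloud(f); q=P.reshape(-1,3)
near=(abs(q[:,0]-496)<45)&(abs(q[:,1]+386)<45)
for lo,hi in((46,60),(26,34),(15,60)):
    m=near&(q[:,2]>lo)&(q[:,2]<hi); print(lo,m.sum(),q[m].mean(0).round(1),cv2.minAreaRect(q[m][:,:2].astype(np.float32)))
E
```

```text
46 646 [ 497.9 -386.9   48.9] ((497.5708923339844, -386.7381286621094), (23.2739315032959, 39.89170837402344), 81.76191711425781)
26 839 [ 500.1 -387.6   29.1] ((497.87982177734375, -386.7153015136719), (39.58020782470703, 59.36981201171875), 82.27033996582031)
15 1511 [ 499.4 -387.3   37.7] ((497.88079833984375, -386.7154541015625), (39.58020782470703, 59.37199401855469), 82.27033996582031)
```

View pics/w1.png

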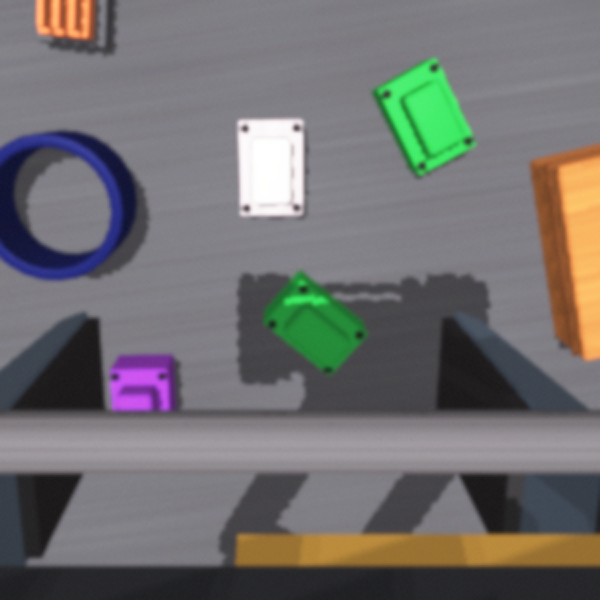

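The wrist view shows the insert clear at (270,168) between tape roll and green look-alikes. I'll grasp it with a partial opening.

>>> send_rows(motion=[[0.059,-0.007,-0.1,0,0,0,0.3],[0.059,-0.007,-0.2,0,0,0,0.3],[0.059,-0.007,-0.3,0,0,0,0.3],[0.059,-0.007,-0.4,0,0,0,0.3],[0.059,-0.007,-0.45,0,0,0,0.3],[0.059,-0.007,-0.49,0,0,0,0.3],[0.059,-0.007,-0.511,0,0,0,0.3],[0.059,-0.007,-0.511,0,0,0,0.3]], squeeze=25)

```text
time_s: 2.33
ee_pos: [496.9, -386.9, 33.4]
ee_rot: [-180.0, 0.0, -8.3]
force: [0.7, -0.2, -0.3]
gripper_width: 59.1
gripper_force: 0.0
```

>>> send_rows(motion=[[0,0,0,0,0,0,-1],[0,0,0,0,0,0,-1],[0,0,0,0,0,0,-1],[0,0,0,0,0,0,-1],[0,0,0,0,0,0,-1],[0,0,0,0,0,0,-1]])

```text
time_s: 3.08
ee_pos: [497.9, -387.3, 33.9]
ee_rot: [179.9, -0.0, -8.3]
force: [-1.2, -2.3, 3.1]
gripper_width: 24.0
gripper_force: 24.9
```

>>> send_rows(motion=[[0,0,0.05,0,0,0,-1],[0,0,0.15,0,0,0,-1],[0,0,0.25,0,0,0,-1],[0,0.05,0.35,0,0,0,-1],[-0.02,0.12,0.45,0,0,0,-1],[-0.05,0.22,0.51,0,0,0,-1],[-0.08,0.33,0.51,0,0,0,-1],[-0.116,0.44,0.51,0,0,0,-1],[-0.116,0.55,0.51,0,0,0,-1],[-0.116,0.66,0.51,0,0,0,-1],[-0.116,0.77,0.51,0,0,0,-1],[-0.116,0.86,0.51,0,0,0,-1],[-0.116,0.914,0.51,0,0,0,-1],[-0.116,0.914,0.51,0,0,0,-1],[-0.116,0.914,0.51,0,0,0,-1]])

```text
time_s: 4.95
ee_pos: [438.7, 70.2, 287.1]
ee_rot: [179.9, 0.2, -8.3]
force: [0.1, -0.2, -6.6]
gripper_width: 24.0
gripper_force: 25.0
```

```bash
python3 - <<'E'
from h import *
import pickle
print(env.state()["ee_pos"],env.state()["force"],env.state()["gripper_width"])
f=wrist(); pickle.dump(f,open("w2.pkl","wb")); save(f,"w2",(150,20,490,270),2.35)
P=cloud(f); q=P.reshape(-1,3)
near=(abs(q[:,0]-525)<90)&(q[:,1]>-120)&(q[:,1]<200)
h=np.histogram(q[near][:,2],bins=range(0,140,4)); print(list(zip(h[1],h[0])))
E
```

```text
[438.69039598  70.16540741 287.06735791] [ 0.09314242 -0.23601752 -6.64062809] 24.030129899886017
[(np.int64(0), np.int64(4128)), (np.int64(4), np.int64(41)), (np.int64(8), np.int64(1681)), (np.int64(12), np.int64(572)), (np.int64(16), np.int64(43)), (np.int64(20), np.int64(351)), (np.int64(24), np.int64(214)), (np.int64(28), np.int64(4501)), (np.int64(32), np.int64(328)), (np.int64(36), np.int64(296)), (np.int64(40), np.int64(76)), (np.int64(44), np.int64(286)), (np.int64(48), np.int64(4951)), (np.int64(52), np.int64(1088)), (np.int64(56), np.int64(210)), (np.int64(60), np.int64(317)), (np.int64(64), np.int64(20)), (np.int64(68), np.int64(23)), (np.int64(72), np.int64(108)), (np.int64(76), np.int64(27)), (np.int64(80), np.int64(26)), (np.int64(84), np.int64(273)), (np.int64(88), np.int64(1018)), (np.int64(92), np.int64(847)), (np.int64(96), np.int64(393)), (np.int64(100), np.int64(9)), (np.int64(104), np.int64(0)), (np.int64(108), np.int64(0)), (np.int64(112), np.int64(0)), (np.int64(116), np.int64(0)), (np.int64(120), np.int64(0)), (np.int64(124), np.int64(0)), (np.int64(128), np.int64(0)), (np.int64(132), np.int64(0))]
```

View pics/w2.png

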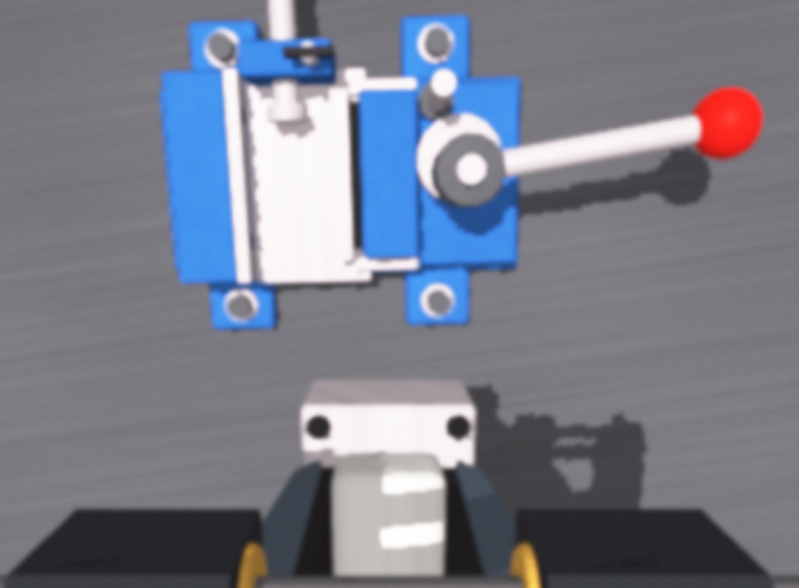

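The view shows the vise: fixed jaw (235,180), bed (300,190), nose (287,108), hub (470,168), and ball (728,122), with the lever slightly turned. I'll fit the geometry.

```bash
python3 - <<'E'
from h import *
import pickle
f=pickle.load(open("w2.pkl","rb")); P=cloud(f)
def px(u,v): return int(150+u/2.35),int(20+v/2.35)
v,u=np.mgrid[0:400,0:640]; U=(u-150)*2.35; V=(v-20)*2.35
def reg(a,b,c,d,lo,hi):
    m=(U>a)&(U<c)&(V>b)&(V<d)&(P[...,2]>lo)&(P[...,2]<hi); return P[m]
def show(n,q): print(n,len(q),q.mean(0).round(1),cv2.minAreaRect(q[:,:2].astype(np.float32)))
show("fixedjaw",reg(150,60,252,290,47,57))
show("bed",reg(240,60,400,300,25,34))
show("movjaw",reg(340,70,425,275,47,57))
show("nose",reg(268,75,308,125,38,62))
show("hubtop",reg(430,130,510,210,94,102))
show("ball",reg(690,85,765,160,85,104))
r=reg(510,100,690,180,84,96); show("rod",r); print(cv2.fitLine(r[:,:2].astype(np.float32),2,0,.01,.01).ravel())
print("ball px ray z85",atz(f,150+728/2.35,20+122/2.35,85))
# per-row edges of jaw faces and nose along tool-yaw axes
y=np.radians(-8.3); ex=np.array([np.cos(y),np.sin(y)]); ey=np.array([-np.sin(y),np.cos(y)])
def edges(q,n):
    a=q[:,:2]@ex; b=q[:,:2]@ey
    for lo in np.arange(a.min(),a.max(),12):
        m=(a>=lo)&(a<lo+12); print(n,round(lo+6-440*0,0),b[m].min().round(1),b[m].max().round(1))
edges(reg(150,60,262,290,48,57),"fix"); edges(reg(330,70,425,275,48,57),"mov")
n=reg(268,75,308,125,40,60); a=n[:,:2]@ex;b=n[:,:2]@ey; print("nose a",np.percentile(a,[0,2,5,50]),"b",b[a<np.percentile(a,30)].min(),b[a<np.percentile(a,30)].max())
# held insert
show("ins",reg(290,370,490,460,250,300))
E
```

```text
fixedjaw 2825 [538.7 145.8  51.2] ((536.9989624023438, 143.21360778808594), (44.588741302490234, 99.57294464111328), 81.8517837524414)
bed 2976 [527.9 106.2  29.6] ((532.9862060546875, 98.81517791748047), (60.68465042114258, 107.37763977050781), 82.85865020751953)
movjaw 2329 [527.   61.2  50.9] ((526.6810913085938, 59.99623489379883), (40.68395233154297, 79.93904876708984), 81.05113983154297)
nose 264 [567.5 100.3  50.8] ((567.28076171875, 98.92324829101562), (19.095476150512695, 19.415706634521484), 81.24266815185547)
hubtop 223 [521.9  22.6  95.9] ((521.409423828125, 22.278017044067383), (27.024152755737305, 27.263046264648438), 53.57194900512695)
ball 715 [524.8 -89.4  94.4] ((524.5987548828125, -91.53584289550781), (28.74135971069336, 29.138660430908203), 38.6397705078125)
rod 917 [523.3 -37.2  89.1] ((523.4185791015625, -36.94675827026367), (11.948840141296387, 79.24822235107422), 1.6182689666748047)
[ 3.0763973e-02 -9.9952668e-01  5.2333936e+02 -3.7205807e+01]
ball px ray z85 [524.67688721 -94.9052108   85.        ]
fix 467.0 203.6 239.5
fix 479.0 203.8 239.8
fix 491.0 203.9 240.1
fix 503.0 204.4 240.3
fix 515.0 204.6 240.4
fix 527.0 204.8 241.2
fix 539.0 205.0 241.2
fix 551.0 192.6 241.6
fix 563.0 205.6 241.0
mov 479.0 118.3 159.6
mov 491.0 118.3 159.5
mov 503.0 115.1 159.3
mov 515.0 115.1 160.2
mov 527.0 115.3 160.0
mov 539.0 120.0 159.8
mov 551.0 120.0 159.6
mov 563.0 159.2 159.4
nose a [537.42738429 537.68619891 537.90820273 546.93102013] b 172.8755986764008 189.40252217693688
ins 2492 [462.7  67.1 278.6] ((460.71844482421875, 67.41324615478516), (40.13273620605469, 13.767539024353027), 81.8656234741211)
```

>>> send_rows(motion=[[0.08,0.04,0,0,0,0.01,-1],[0.163,0.075,-0.03,0,0,0.01,-1],[0.163,0.075,-0.13,0,0,0.01,-1],[0.163,0.075,-0.23,0,0,0.01,-1],[0.163,0.075,-0.31,0,0,0.01,-1],[0.163,0.075,-0.37,0,0,0.01,-1],[0.163,0.075,-0.39,0,0,0.01,-1],[0.163,0.075,-0.39,0,0,0.01,-1],[0.163,0.075,-0.39,0,0,0.01,-1]])

```text
time_s: 6.12
ee_pos: [522.6, 107.9, 95.0]
ee_rot: [-179.9, -0.2, -7.7]
force: [-0.3, -1.0, -7.3]
gripper_width: 24.0
gripper_force: 25.0
```

```bash
python3 - <<'E'
from h import *
s=env.state(); print(s["ee_pos"],s["ee_rot"],s["force"],s["torque"])
f=wrist(); save(f,"w3",(150,100,490,350),2.35)
E
```

```text
[522.58106019 107.85174504  94.96017884] [-1.79945845e+02 -1.75252919e-01 -7.71522005e+00] [-0.27732638 -1.04520011 -7.3077771 ] [ 0.02792968  0.02788062 -0.04444536]
```

View pics/w3.png

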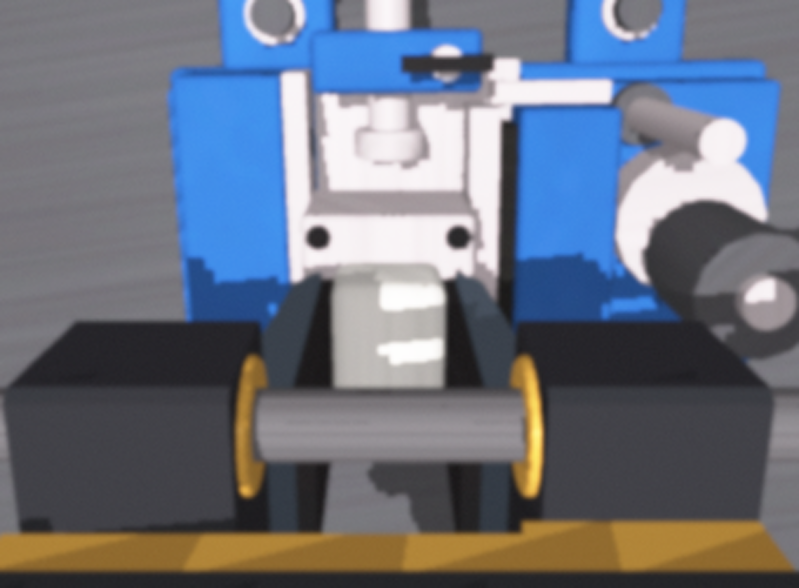

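The insert sits at (388,235) over the bed, between the fixed-jaw strip (297) and the pad (485), with the nose ahead at (390,140). I'll quantify the centring.

```bash
python3 - <<'E'
from h import *
f=wrist(); s=env.state(); P=cloud(f); print(s["ee_pos"],s["ee_rot"],s["force"])
y=np.radians(-7.7); ex=np.array([np.cos(y),np.sin(y)]); ey=np.array([-np.sin(y),np.cos(y)])
A=P[...,:2]@ex-s["ee_pos"][:2]@ex; B=P[...,:2]@ey-s["ee_pos"][:2]@ey; Z=P[...,2]
top=(Z>46)&(Z<57)
for a0 in(10,20,30,40,50):
    m=top&(A>a0)&(A<a0+10)&(abs(B)<80)
    b=np.sort(B[m]); g=np.diff(b); i=np.where(g>3)[0]; print(a0,len(b),[(b[k].round(1),b[k+1].round(1)) for k in i])
m=(Z>80)&(Z<98)&(A>15)&(A<45)&(abs(B)<40); print("ins",B[m].min(),B[m].max(),A[m].max(),Z[m].mean())
m=(Z>40)&(Z<58)&(A>28)&(A<60)&(abs(B)<9.5); print("nose",m.sum(),np.percentile(A[m],[0,3,10,50]),B[m].min(),B[m].max())
E
```

```text
[522.27125451 107.94627641  94.89117482] [-1.79952192e+02 -1.61583645e-01 -7.69720155e+00] [ 0.0307701   0.51390711 -7.23883678]
10 1796 [(np.float64(-24.0), np.float64(25.0))]
20 2123 [(np.float64(-21.8), np.float64(22.3))]
30 2251 [(np.float64(-67.4), np.float64(-63.1)), (np.float64(-21.6), np.float64(-9.0)), (np.float64(9.3), np.float64(22.4))]
40 2295 [(np.float64(-68.0), np.float64(-63.1)), (np.float64(-21.6), np.float64(-9.6)), (np.float64(9.3), np.float64(22.5))]
50 984 [(np.float64(-69.8), np.float64(-60.7)), (np.float64(-45.6), np.float64(-5.0)), (np.float64(5.9), np.float64(22.6))]
ins -19.49246493739699 20.432814023029323 29.90775227774401 90.15543030653507
nose 682 [35.95168485 36.48118415 37.55123696 43.60922933] -9.013971321464936 9.305979304907027
```

>>> send_rows(motion=[[0,0,-0.015,0,0,0,-1],[0,0,-0.03,0,0,0,-1],[0,0,-0.042,0,0,0,-1],[0,0,-0.05,0,0,0,-1],[0,0,-0.056,0,0,0,-1],[0,0,-0.058,0,0,0,-1],[0,0,-0.058,0,0,0,-1]])

```text
time_s: 7.1
ee_pos: [521.4, 107.9, 64.6]
ee_rot: [-180.0, -0.0, -7.7]
force: [0.3, 0.4, -7.9]
gripper_width: 23.7
gripper_force: 25.0
```

>>> send_rows(motion=[[0,0,-0.001,0,0,0,-1],[0,0,-0.002,0,0,0,-1],[0,0,-0.003,0,0,0,-1],[0,0,-0.003,0,0,0,-1]])

```text
time_s: 7.6
ee_pos: [521.9, 108.0, 64.1]
ee_rot: [-180.0, -0.1, -7.7]
force: [-1.3, 0.9, 4.9]
gripper_width: 24.0
gripper_force: 25.0
```

>>> send_rows(motion=[[0.001,0,0.001,0,0,0,-1],[0.003,-0.0004,0.001,0,0,0,-1],[0.005,-0.0007,0.001,0,0,0,-1],[0.007,-0.0009,0.001,0,0,0,-1],[0.009,-0.0012,0.001,0,0,0,-1],[0.009,-0.0012,0.001,0,0,0,-1]])

```text
time_s: 8.35
ee_pos: [522.1, 108.0, 64.1]
ee_rot: [-180.0, 0.4, -7.7]
force: [-11.0, 3.6, 14.2]
gripper_width: 24.2
gripper_force: 25.0
```

>>> send_rows(motion=[[0.001,-0.0001,0,0,0,0,-1],[0.001,-0.0001,0,0,0,0,-1],[0.001,-0.0001,0,0,0,0,-1]])

```text
time_s: 8.72
ee_pos: [522.2, 108.0, 64.1]
ee_rot: [180.0, 0.5, -7.7]
force: [-12.2, 2.9, 14.8]
gripper_width: 23.9
gripper_force: 25.0
```

>>> send_rows(motion=[[0.001,-0.0001,0,0,0,0,-1],[0.001,-0.0001,0,0,0,0,-1],[0.001,-0.0001,0,0,0,0,-1]])

```text
time_s: 9.1
ee_pos: [522.2, 108.0, 64.1]
ee_rot: [180.0, 0.5, -7.7]
force: [-12.6, 4.1, 15.2]
gripper_width: 24.3
gripper_force: 25.0
```

>>> send_rows(motion=[[-0.008,0.001,0,0,0,0,-1],[-0.01,0.0013,0.001,0,0,0,-1],[-0.01,0.0013,0.002,0,0,0,-1],[-0.01,0.0013,0.002,0,0,0,-1]])

```text
time_s: 9.6
ee_pos: [521.9, 108.0, 64.1]
ee_rot: [-180.0, 0.0, -7.7]
force: [-1.1, 2.3, -0.9]
gripper_width: 23.7
gripper_force: 25.0
```

>>> send_rows(motion=[[0,0,0.001,0,0,0,-1],[0.002,-0.0003,0.001,0,0,0,-1],[0.004,-0.0005,0.001,0,0,0,-1],[0.005,-0.0006,0.001,0,0,0,-1],[0.005,-0.0006,0.001,0,0,0,-1]])

```text
time_s: 10.22
ee_pos: [524.3, 107.4, 64.8]
ee_rot: [180.0, 0.0, -7.7]
force: [-0.2, 0.3, -7.9]
gripper_width: 23.9
gripper_force: 25.0
```

>>> send_rows(motion=[[0.003,-0.0004,0,0,0,0,-1],[0.005,-0.0007,0,0,0,0,-1],[0.006,-0.0008,-0.0006,0,0,0,-1],[0.006,-0.0008,-0.0006,0,0,0,-1]])

```text
time_s: 10.72
ee_pos: [527.2, 107.1, 64.6]
ee_rot: [180.0, 0.0, -7.7]
force: [0.8, -0.2, -7.4]
gripper_width: 24.3
gripper_force: 25.0
```

>>> send_rows(motion=[[0.001,-0.0001,0,0,0,0,-1],[0.001,-0.0001,0,0,0,0,-1]])

```text
time_s: 10.98
ee_pos: [527.8, 107.1, 64.7]
ee_rot: [180.0, -0.0, -7.7]
force: [-0.0, -0.1, -7.8]
gripper_width: 23.7
gripper_force: 25.0
```

>>> send_rows(motion=[[0.001,-0.0001,0,0,0,0,-1],[0.001,-0.0001,0,0,0,0,-1]])

```text
time_s: 11.22
ee_pos: [528.3, 107.0, 64.7]
ee_rot: [180.0, -0.0, -7.7]
force: [1.3, 0.1, -8.8]
gripper_width: 23.8
gripper_force: 25.0
```

>>> send_rows(motion=[[0.001,-0.0001,0,0,0,0,-1],[0.001,-0.0001,0,0,0,0,-1]])

```text
time_s: 11.48
ee_pos: [528.7, 106.9, 64.7]
ee_rot: [180.0, 0.0, -7.7]
force: [-0.5, -0.2, -7.9]
gripper_width: 23.8
gripper_force: 25.0
```

>>> send_rows(motion=[[0.001,-0.0001,0,0,0,0,-1],[0.001,-0.0001,0,0,0,0,-1]])

```text
time_s: 11.72
ee_pos: [528.8, 106.9, 64.6]
ee_rot: [180.0, 0.1, -7.7]
force: [-1.6, 0.5, -6.9]
gripper_width: 23.5
gripper_force: 25.0
```

>>> send_rows(motion=[[0.002,-0.0002,0,0,0,0,-1],[0.002,-0.0002,0,0,0,0,-1],[0.002,-0.0002,0,0,0,0,-1]])

```text
time_s: 12.1
ee_pos: [529.0, 106.9, 64.5]
ee_rot: [180.0, 0.2, -7.7]
force: [-5.4, 1.2, -5.9]
gripper_width: 23.7
gripper_force: 25.0
```

>>> send_rows(motion=[[0.001,-0.0001,-0.0008,0,0,0,-1],[0.001,-0.0001,-0.0008,0,0,0,-1],[0.001,-0.0001,-0.0008,0,0,0,-1]])

```text
time_s: 12.48
ee_pos: [528.9, 106.8, 64.1]
ee_rot: [180.0, 0.2, -7.7]
force: [-5.9, 1.3, -3.0]
gripper_width: 23.8
gripper_force: 25.0
```

>>> send_rows(motion=[[0.002,-0.0003,0,0,0,0,-1],[0.003,-0.0004,0,0,0,0,-1],[0.003,-0.0004,0,0,0,0,-1],[0.003,-0.0004,0,0,0,0,-1],[0.003,-0.0004,0,0,0,0,-1]])

```text
time_s: 13.1
ee_pos: [529.1, 106.8, 64.1]
ee_rot: [180.0, 0.4, -7.7]
force: [-9.0, 3.5, -0.5]
gripper_width: 23.9
gripper_force: 25.0
```

>>> send_rows(motion=[[-0.004,0.0005,0,0,0,0,-1],[-0.004,0.0005,0,0,0,0,-1],[-0.004,0.0005,0,0,0,0,-0.2],[-0.004,0.0005,0,0,0,0,-0.2],[-0.004,0.0005,0,0,0,0,-0.2]])

```text
time_s: 13.72
ee_pos: [531.7, 106.9, 65.1]
ee_rot: [-180.0, -0.2, -7.7]
force: [-0.6, 0.6, 0.1]
gripper_width: 36.7
gripper_force: 0.0
```

>>> send_rows(motion=[[0,0,0.02,0,0,0,-0.2],[0,0,0.06,0,0,0,-0.2],[0,0,0.12,0,0,0,-0.2],[-0.04,0,0.2,0,0,0,-0.2],[-0.1,0,0.25,0,0,0,-0.2],[-0.14,-0.02,0.25,0,0,0,-0.5],[-0.14,-0.02,0.25,0,0,0,-1],[-0.14,-0.02,0.25,0,0,0,-1],[-0.14,-0.02,0.25,0,0,0,-1]])

```text
time_s: 14.85
ee_pos: [461.0, 97.0, 189.0]
ee_rot: [180.0, 0.0, -7.7]
force: [-0.9, -0.9, -0.8]
gripper_width: 0.9
gripper_force: 0.0
```

```bash
python3 - <<'E'
from h import *
import pickle
f=wrist(); save(f,"w4",(150,20,490,270),2.35); pickle.dump(f,open("w4.pkl","wb")); s=env.state(); print(s["ee_pos"],s["force"],s["gripper_width"],s["time_s"])
P=cloud(f)
y=np.radians(-7.7); ex=np.array([np.cos(y),np.sin(y)]); ey=np.array([-np.sin(y),np.cos(y)])
A=P[...,:2]@ex; B=P[...,:2]@ey; Z=P[...,2]
m=(Z>76)&(Z<84)&(P[...,0]>485)&(P[...,0]<560)&(P[...,1]>80)&(P[...,1]<135); q=P[m]
print("core",m.sum(),q.mean(0),cv2.minAreaRect(q[:,:2].astype(np.float32)))
m=(Z>82)&(Z<97)&(P[...,1]<0)&(P[...,1]>-75)&(P[...,0]>480)&(P[...,0]<570); q=P[m]; print("rod",q.mean(0),cv2.fitLine(q[:,:2].astype(np.float32),2,0,.01,.01).ravel())
E
```

```text
[460.90239154  96.98965561 188.911577  ] [-0.04131192 -0.89724074 -0.0493149 ] 0.44040869476056704 14.9
core 1453 [528.62604958 107.15044704  79.02044403] ((528.2603759765625, 107.46708679199219), (23.974855422973633, 39.83334732055664), 82.00817108154297)
rod [523.33212038 -37.68584094  89.07533285] [ 2.843207e-02 -9.995957e-01  5.233321e+02 -3.768584e+01]
```

View pics/w4.png

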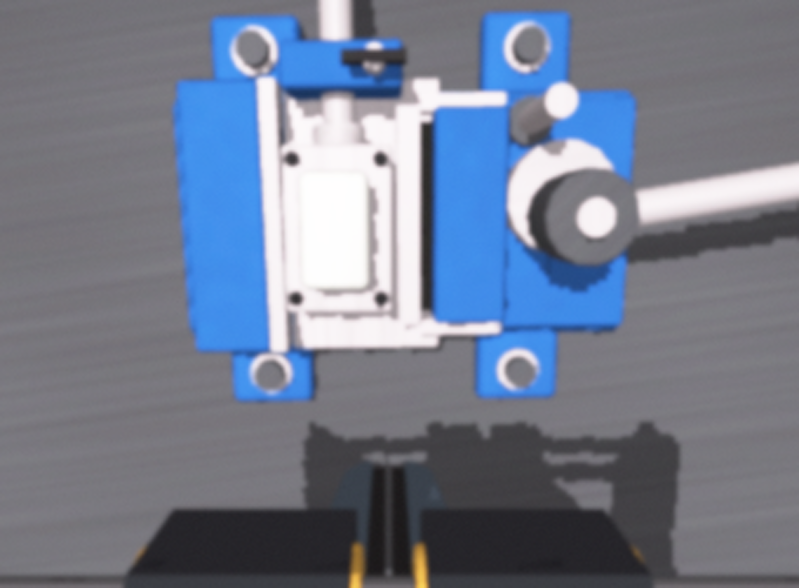

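The insert stands at (335,230) against the nose (338,130), and its yaw matches the vise. Next is the lever, so I'll approach its rod from the -x side with the fingers shut.

>>> send_rows(motion=[[0.02,-0.1,0,0,0,0.08,-1],[0.04,-0.2,0,0,0,0.155,-1],[0.046,-0.312,0,0,0,0.155,-1],[0.046,-0.312,-0.1,0,0,0.155,-1],[0.046,-0.312,-0.2,0,0,0.155,-1],[0.046,-0.312,-0.248,0,0,0.155,-1],[0.046,-0.312,-0.248,0,0,0.155,-1],[0.046,-0.312,-0.248,0,0,0.155,-1],[0.046,-0.312,-0.248,0,0,0.155,-1]])

```text
time_s: 16.02
ee_pos: [484.4, -59.3, 66.6]
ee_rot: [180.0, -0.2, 1.6]
force: [0.7, -0.0, 0.6]
gripper_width: 0.1
gripper_force: 0.0
```

>>> send_rows(motion=[[0.006,0,0,0,0,0,-1],[0.012,0,0,0,0,0,-1],[0.018,0,0,0,0,0,-1],[0.024,0,0,0,0,0,-1],[0.024,0,0,0,0,0,-1]])

```text
time_s: 16.65
ee_pos: [495.5, -59.2, 65.2]
ee_rot: [180.0, -0.0, 1.6]
force: [-0.0, 1.2, 0.2]
gripper_width: 0.6
gripper_force: 0.0
```

>>> send_rows(motion=[[0.003,0,0,0,0,0,-1],[0.006,0,0,0,0,0,-1],[0.006,0,0,0,0,0,-1]])

```text
time_s: 17.02
ee_pos: [498.4, -59.2, 65.3]
ee_rot: [180.0, -0.0, 1.6]
force: [0.2, -0.2, -0.1]
gripper_width: 0.5
gripper_force: 0.0
```

>>> send_rows(motion=[[0.003,0,0,0,0,0,-1],[0.006,0,0,0,0,0,-1],[0.006,0,0,0,0,0,-1]])

```text
time_s: 17.4
ee_pos: [500.7, -59.2, 65.2]
ee_rot: [180.0, 0.1, 1.6]
force: [-1.9, 0.8, 0.8]
gripper_width: 0.3
gripper_force: 0.9
```

>>> send_rows(motion=[[0.003,0,0,0,0,0,-1],[0.006,0,0,0,0,0,-1],[0.006,0,0,0,0,0,-1]])

```text
time_s: 17.77
ee_pos: [502.1, -59.2, 65.1]
ee_rot: [-180.0, 0.3, 1.6]
force: [-5.7, -1.1, 5.1]
gripper_width: 0.5
gripper_force: 3.1
```

```bash
python3 - <<'E'
import numpy as np
def p(f,r=80,d=19):
    f=np.radians(f); u=np.array([np.cos(f),np.sin(f)]); n=np.array([-u[1],u[0]]); return r*u-d*n
for s in(-88.4,-68.4,-48.4,-28.4):
    print(s)
    for k in range(1,11): print(" ",np.round((p(s+2*k)-p(s))/500,4), round(2*k/60,3))
E
```

```text
-88.4
  [ 0.0056 -0.0011] 0.033
  [ 0.0113 -0.0019] 0.067
  [ 0.017  -0.0026] 0.1
  [ 0.0227 -0.0031] 0.133
  [ 0.0285 -0.0034] 0.167
  [ 0.0342 -0.0035] 0.2
  [ 0.0399 -0.0033] 0.233
  [ 0.0457 -0.003 ] 0.267
  [ 0.0514 -0.0025] 0.3
  [ 0.0571 -0.0018] 0.333
-68.4
  [0.0057 0.0009] 0.033
  [0.0113 0.002 ] 0.067
  [0.0169 0.0034] 0.1
  [0.0224 0.0049] 0.133
  [0.0279 0.0066] 0.167
  [0.0333 0.0085] 0.2
  [0.0387 0.0105] 0.233
  [0.0439 0.0128] 0.267
  [0.0491 0.0152] 0.3
  [0.0542 0.0179] 0.333
-48.4
  [0.005  0.0028] 0.033
  [0.0099 0.0058] 0.067
  [0.0147 0.0089] 0.1
  [0.0194 0.0122] 0.133
  [0.024  0.0157] 0.167
  [0.0284 0.0193] 0.2
  [0.0327 0.0231] 0.233
  [0.0369 0.0271] 0.267
  [0.041  0.0311] 0.3
  [0.0449 0.0354] 0.333
-28.4
  [0.0037 0.0043] 0.033
  [0.0073 0.0088] 0.067
  [0.0108 0.0134] 0.1
  [0.014  0.0181] 0.133
  [0.0172 0.023 ] 0.167
  [0.0201 0.0279] 0.2
  [0.0229 0.0329] 0.233
  [0.0254 0.0381] 0.267
  [0.0278 0.0433] 0.3
  [0.0301 0.0486] 0.333
```

>>> send_rows(motion=[[0.006,-0.001,0,0,0,0.033,-1],[0.011,-0.002,0,0,0,0.067,-1],[0.017,-0.003,0,0,0,0.1,-1],[0.023,-0.003,0,0,0,0.133,-1],[0.0285,-0.0034,0,0,0,0.167,-1]])

```text
time_s: 18.4
ee_pos: [516.1, -61.5, 65.1]
ee_rot: [-180.0, 0.3, 11.7]
force: [-7.7, -2.7, 4.3]
gripper_width: 0.6
gripper_force: 3.6
```

>>> send_rows(motion=[[0.0057,0,0,0,0,0.033,-1],[0.0114,0,0,0,0,0.066,-1],[0.0172,0.0004,0,0,0,0.1,-1],[0.0229,0.0009,0,0,0,0.133,-1],[0.0286,0.0016,0,0,0,0.167,-1]])

```text
time_s: 19.02
ee_pos: [530.8, -61.1, 65.1]
ee_rot: [180.0, 0.3, 21.8]
force: [-6.3, -4.2, 4.3]
gripper_width: 0.3
gripper_force: 3.6
```

>>> send_rows(motion=[[0.0057,0.0009,0,0,0,0.033,-1],[0.0113,0.002,0,0,0,0.067,-1],[0.0169,0.0034,0,0,0,0.1,-1],[0.0224,0.0049,0,0,0,0.133,-1],[0.0279,0.0066,0,0,0,0.167,-1],[0.0333,0.0085,0,0,0,0.2,-1],[0.0387,0.0105,0,0,0,0.233,-1],[0.0439,0.0128,0,0,0,0.267,-1],[0.0491,0.0152,0,0,0,0.3,-1],[0.0542,0.0179,0,0,0,0.333,-1]])

```text
time_s: 20.27
ee_pos: [558.7, -53.0, 65.2]
ee_rot: [180.0, 0.2, 41.8]
force: [-3.7, -5.9, 2.2]
gripper_width: 0.5
gripper_force: 3.9
```

>>> send_rows(motion=[[0.005,0.0028,0,0,0,0.033,-1],[0.0099,0.0058,0,0,0,0.067,-1],[0.0147,0.0089,0,0,0,0.1,-1],[0.0194,0.0122,0,0,0,0.133,-1],[0.024,0.0157,0,0,0,0.167,-1],[0.0284,0.0193,0,0,0,0.2,-1],[0.0327,0.0231,0,0,0,0.233,-1],[0.0369,0.0271,0,0,0,0.267,-1],[0.041,0.0311,0,0,0,0.3,-1],[0.0449,0.0354,0,0,0,0.333,-1]])

```text
time_s: 21.52
ee_pos: [582.1, -35.8, 65.2]
ee_rot: [179.9, 0.2, 61.7]
force: [-1.5, -8.4, 0.6]
gripper_width: 0.2
gripper_force: 4.0
```

>>> send_rows(motion=[[0.0037,0.0043,0,0,0,0.033,-1],[0.0073,0.0088,0,0,0,0.067,-1],[0.0108,0.0134,0,0,0,0.1,-1],[0.014,0.0181,0,0,0,0.133,-1],[0.0172,0.023,0,0,0,0.167,-1],[0.0172,0.023,0,0,0,0.167,-1]])

```text
time_s: 22.28
ee_pos: [591.1, -24.4, 65.2]
ee_rot: [179.9, 0.2, 71.7]
force: [-1.5, -7.8, 1.0]
gripper_width: 0.3
gripper_force: 3.8
```

>>> send_rows(motion=[[0.0015,0.0025,0,0,0,0.017,-1],[0.0029,0.0049,0,0,0,0.033,-1],[0.0044,0.0074,0,0,0,0.05,-1],[0.0057,0.0099,0,0,0,0.067,-1],[0.007,0.0125,0,0,0,0.083,-1],[0.0082,0.0151,0,0,0,0.1,-1],[0.0082,0.0151,0,0,0,0.1,-1]])

```text
time_s: 23.15
ee_pos: [595.5, -17.2, 65.3]
ee_rot: [179.9, 0.3, 77.7]
force: [-0.5, -8.1, 0.3]
gripper_width: 0.6
gripper_force: 4.4
```

>>> send_rows(motion=[[0.0012,0.0026,0,0,0,0.017,-1],[0.0024,0.0052,0,0,0,0.033,-1],[0.0024,0.0052,0,0,0,0.033,-1]])

```text
time_s: 23.52
ee_pos: [596.8, -14.7, 65.3]
ee_rot: [179.9, 0.3, 79.7]
force: [-1.2, -8.6, -0.1]
gripper_width: 0.4
gripper_force: 4.5
```

>>> send_rows(motion=[[0.0005,0.0025,0,0,0,0.01,-1],[0.0005,0.0025,0,0,0,0.01,-1]])

```text
time_s: 23.78
ee_pos: [597.2, -13.5, 65.3]
ee_rot: [179.9, 0.3, 80.3]
force: [0.4, -9.3, -0.1]
gripper_width: 0.5
gripper_force: 4.6
```

>>> send_rows(motion=[[0.0003,0.0025,0,0,0,0.012,-1],[0.0003,0.0025,0,0,0,0.012,-1]])

```text
time_s: 24.02
ee_pos: [597.7, -12.4, 65.3]
ee_rot: [179.8, 0.3, 81.0]
force: [1.1, -9.1, -0.6]
gripper_width: 0.3
gripper_force: 4.8
```

>>> send_rows(motion=[[0.0003,0.0025,0,0,0,0.012,-1],[0.0003,0.0025,0,0,0,0.012,-1]])

```text
time_s: 24.28
ee_pos: [598.1, -11.3, 65.3]
ee_rot: [179.8, 0.3, 81.7]
force: [0.9, -9.8, -1.5]
gripper_width: 0.3
gripper_force: 4.9
```

>>> send_rows(motion=[[0.0002,0.002,0,0,0,0,-1],[0.0002,0.002,0,0,0,0,-1]])

```text
time_s: 24.52
ee_pos: [598.1, -11.2, 65.4]
ee_rot: [179.8, 0.4, 81.8]
force: [0.4, -12.7, -1.2]
gripper_width: -0.0
gripper_force: 6.4
```

>>> send_rows(motion=[[0.0002,0.002,0,0,0,0,-1],[0.0002,0.002,0,0,0,0,-1]])

```text
time_s: 24.78
ee_pos: [598.2, -11.2, 65.4]
ee_rot: [179.8, 0.5, 81.8]
force: [0.3, -15.9, -0.5]
gripper_width: 0.5
gripper_force: 7.9
```

The stop is felt: position holds while the force rises to 16 N. I'll hold briefly, then back off and check.

>>> send_rows(motion=[[0,0,0,0,0,0,-1],[0,0,0,0,0,0,-1],[0,0,0,0,0,0,-1]])

```text
time_s: 25.15
ee_pos: [598.1, -11.2, 65.4]
ee_rot: [179.8, 0.5, 81.8]
force: [0.3, -15.4, -1.7]
gripper_width: 0.2
gripper_force: 7.8
```

>>> send_rows(motion=[[0,-0.01,0,0,0,0,-1],[0,-0.03,0,0,0,0,-1],[0,-0.08,0,0,0,0,-1],[0,-0.1,0.1,0,0,0,-1],[0,-0.1,0.2,0,0,0,-1],[-0.1,-0.1,0.3,0,0,-0.1,-1],[-0.2,-0.05,0.35,0,0,-0.3,-1],[-0.29,0.05,0.35,0,0,-0.5,-1],[-0.29,0.12,0.35,0,0,-0.7,-1],[-0.29,0.17,0.35,0,0,-0.9,-1],[-0.29,0.17,0.35,0,0,-1,-1],[-0.29,0.17,0.35,0,0,-1,-1],[-0.29,0.17,0.35,0,0,-1,-1]])

```text
time_s: 26.78
ee_pos: [452.0, 78.8, 240.2]
ee_rot: [-180.0, -0.0, 21.8]
force: [-0.2, 1.2, 0.0]
gripper_width: 0.3
gripper_force: 0.0
```

```bash
python3 - <<'E'
from h import *
f=wrist(); s=env.state(); print(s["ee_pos"],s["ee_rot"],s["force"],s["time_s"]); P=cloud(f); Z=P[...,2]
save(f,"w5",(100,0,540,330),1.8)
m=(Z>75)&(Z<85)&(P[...,0]>485)&(P[...,0]<560)&(P[...,1]>85)&(P[...,1]<135); q=P[m]
print("core",m.sum(),q.mean(0),cv2.minAreaRect(q[:,:2].astype(np.float32)))
m=(Z>84)&(Z<97)&(P[...,1]<25)&(P[...,1]>-10)&(P[...,0]>545)&(P[...,0]<615); q=P[m]; print("rod",m.sum(),q.mean(0),cv2.fitLine(q[:,:2].astype(np.float32),2,0,.01,.01).ravel())
E
```

```text
[452.06891661  78.69995625 240.24285872] [-1.79999437e+02 -4.46722453e-03  2.17377888e+01] [-0.13774664 -0.14398697 -0.77141765] 26.825
core 1086 [528.28638116 109.54013882  79.02355435] ((528.131103515625, 109.56338500976562), (23.967256546020508, 39.93361282348633), 83.1527099609375)
rod 1089 [581.05307812  15.9918181   89.10315559] [ 9.9219340e-01 -1.2470861e-01  5.8105310e+02  1.5991818e+01]
```

View pics/w5.png

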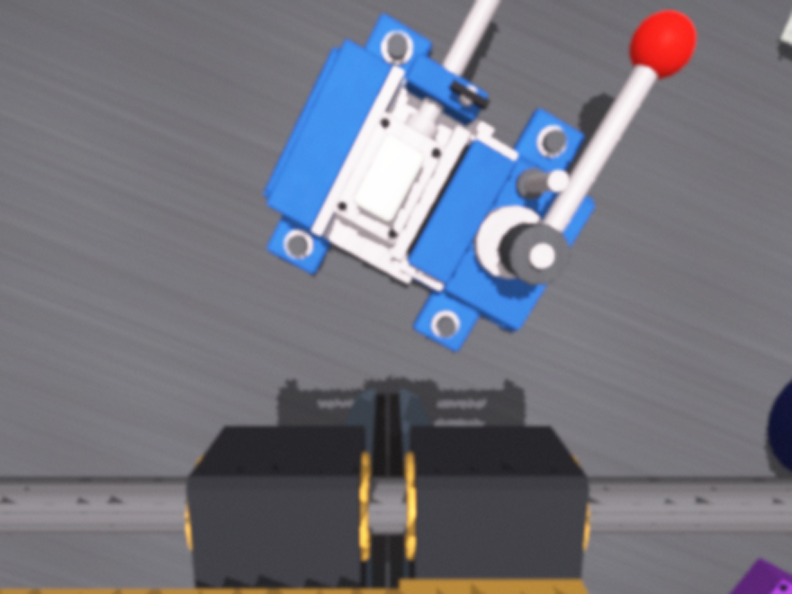

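The picture shows the lever home against its pin at (545,182). The insert is clamped between the jaws at (390,175) and meets the nose at (425,118). The robot is clear, so I'm handing in.

```bash
python3 -c "
from workcell import env
print(env.job_done())"
```

```text
the job is handed in; nothing more can be done
None
```

I handed the job in at about 27 s of the 67 s allowed, without a verdict from the judge: the insert is clamped at the work stop, the lever is on its end stop (felt at about 16 N), and the arm is clear.

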